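# Try a core-drill arbor in the taper socket and drift it out again

### The job

Try the fit of the core-drill arbor: put its tapered shank into the socket of the blue stand, twist it under a light push until its tang drops in, press it fully home and let go of it. Then drive the orange-handled drift along the stand's cross slot, under the tang, so that the wedge alone lifts the arbor loose; leave the drift in the slot lying on its floor with the loosened arbor standing upright on the full height of the blade. Never force the sprung spindle down hard or ram the drift, and leave the two rocks and the dish where they are.

Things in the scene. Friction and masses are not known exactly. Their poses are not given: they have to be found in the camera images.
- arbor: core-drill arbor, 116 mm long, about 220 g, upright in its holder. Origin: centre of the tang's lower end, z up the arbor. Tang 16 mm (x) by 5.6 mm (y), 19 mm long; tapered shank 17 mm wide at height 19, 24 mm at height 57; collar 34 mm wide, height 57 to 65; block with grip flats, height 65 to 101, 24 mm across y, 30 mm along x; short brass bit on top. A half turn makes no difference.
- collar_face (a point): centre of the underside of the arbor's collar, 57 mm above its origin; flush on nose_face when fully home; arbor axes. Sprung pads grip the shank over the last 5 mm of its way in: pressing home takes some 8 to 18 N, less with small twists
- arbor_flats (a point): on the arbor's axis at the height to grip the flats (87 mm above its origin, 22 mm above the collar's top); fingers close along its y, 24 mm wide
- holder: wooden block 72x72x62 mm, fixed, with a 27 mm hole in which the arbor hangs by its collar; origin under its centre
- stand: fixed grey and blue stand, base 150 x 100 mm; origin under its centre. An open slot runs through along its x, 17 mm wide between pillars (x -25 to +25 mm), above a steel rail (x -60 to +60 mm) whose top, 24 mm above the bench, is the slot's floor; enter from either end. The seated tang ends 10 mm above this floor on the stand's axis; the next part above is 19 mm above the floor.
- nose_face (a point): centre of the sprung spindle's top face, 91 mm above the bench, mouth of its tapered bore (26 mm wide, 19 mm at the lower end). z up, x along the slot. The slot for the tang below it is hidden, fixed at an unknown angle within -0.65..+0.65 rad of this x about z. An unaligned tang stops with the collar 16 mm above the face; aligned within about 0.1 rad it drops in freely.
- spindle (a joint): how far the spindle with its bore is pushed down against its spring, 0 to 0.008 m; about 6 N per mm from the start; more than 0.005 m (about 30 N) is an overload
- drift: drift (ejector wedge) lying on the bench: orange handle 50 x 16 x 34 mm and a steel blade 9 mm wide, flat underneath. Origin: on the underside, below the middle of the handle; x points to the tip. The blade is 17 mm high from the handle to x = 98 mm, then its top slopes down to 4 mm at the tip at x = 168 mm. 120 g; the oiled blade slides easily
- drift_grip (a point): point in the handle 22 mm above the drift's underside, where to grip it across its 16 mm width (along y)
- drift_tip (a point): the tip of the blade, on its underside; drift axes. Under the arbor the full height of the blade is reached when the tip is 70 mm past the stand's axis
- rock_dark: dark green-grey rock, 42x56x40 mm, not to be disturbed; origin under its centre
- rock_red: red-brown rock, 50x48x37 mm, not to be disturbed; origin under its centre
- dish: clear lidded dish, 63 mm across, 15 mm high, not to be disturbed; origin under its centre
Not all that is in view belongs to the job. Leave any brown look-alike of the drift alone. What is shaped like the arbor but brown is not meant.

How it is judged:
By the outcome, as a careful person would: the job done as asked, in the order asked, and still so for the second after the job is handed in, with the robot touching nothing.
It also fails if it takes over 72 s, if anything falls off the work surface, if the arm or the gripper's body presses on something with over 40 N, if the wrist force passes 120 N, or if a joint passes its speed limit or range.

### The arm

A 6-joint arm with a two-finger parallel gripper is mounted at the origin on a cart in front of the work surface, level with it; the furniture and walls round the work are solid. World frame = base frame: x ahead of the robot, y to its left, z up, the work surface at z = 0. Lengths are in mm, angles in rad, forces in N, time in s.
With the tool pointing down it reaches from about 425 to 925 mm from the base axis. Payload 12.5 kg.
Tool frame: the origin (TCP) lies at the very end of the fingers, on their centre line; the grasp point (between the pads) lies 19 mm behind it; z points along the fingers, y is the line along which they close (so a half turn about z gives the same grasp; the last joint's range is limited). The gripper opens to 85 mm and grips with 20 to 120 N. Pads are 22 mm wide; open, the fingers measure 114 mm over their backs; the gripper's body (76 mm by 85 mm) begins 54 mm behind the grasp point. The pads swing forward as they close: fully open they stand 13 mm farther back than shut.
Start: joints at [1.107, 0.491, 1.559, -0, 1.092, -0.106], TCP at [218.868, 585.442, 231.327] pointing down, gripper open.
Joint ranges: [-3.1, 3.1], [-0.84, 2.19], [0.05, 2.79], [-1.13, 4.28], [0.06, 2.93], [-2.69, 2.69]. Speed limits (rad/s): [2.22, 2.22, 2.79, 3.14, 3.14, 3.14].

### API

Orientations are given as a unit quaternion [w, x, y, z].
In Python, from plant import arm gives the robot as it stands.
- The arm moves only by the shell command python3 -m creep 'ROWS' [OPENING] [FORCE]. ROWS is JSON, one flat list of numbers, 4 for each row, row after row: the shift along the tool's x, y, z each as a share of 0.25 m, from -1 to 1, then the turn about the tool's z as a share of 360 degrees, from -1 to 1. A call has 1 to 5 rows; each row is the pose to reach, as a shift and turn from the pose commanded when the call began, along the tool's axes at that moment, turning the shorter way round; what a row does not reach only later rows make up. A row lasts 1/8 s, in which the tool goes at most 62.5 mm and 10.7 degrees, less where a joint would pass 70% of its speed; a pose out of reach is approached as far as the arm can. A call with a number of a shift or a turn outside -1 to 1 is refused whole. A call with a gripper value outside its range is refused whole. OPENING is the opening, from -1 (shut) to 1 (fully open), set as the call begins (- or left out, the last holds). The fingers move at their own pace and stop on an object; FORCE is the grip in N (left out, the last holds). Time passes only in rows, so rows that repeat a pose let the fingers close. It gives the time, the measured TCP pose, the force, the opening and the grip force at its end, in the units of the state.
- arm.read_state(): the state, without advancing time (a new reading comes with each control period).
- arm.camera(name): name is "scene" or "top" or "wrist"; returns a dict with "color" (480x640x3 uint8, red, green, blue), "fx", "fy", "cx", "cy" (pixels), "rvec" (rotation vector, rad) and "tvec" (3), from world to camera coordinates, as OpenCV has them. Camera axes: x right, y down, z forward; pixel columns grow to the right and rows downward; lengths in mm; the calibration is good to about 2 mm. A picture is of the moment at which its call begins. There is no depth.
- arm.hand_in(): hands the job in; it is judged then, once.
The state is a dict: "time_s": time; "joint_pos": joint angles; "joint_velocities": joint speeds; "joint_efforts": joint torques, N m; "tcp_pos": TCP position; "ee_rot": TCP orientation; "force": force on the tool from outside, world axes, zero at the start; "torque": the same for the moment, N m; "gripper_width": opening from 0.0 (shut) to 1.0 (fully open); "gripper_force": force on a finger pad.
Only numpy, scipy, OpenCV 4.12 (cv2) and the standard library are available. Lean on these libraries where they do the work, as an engineer would, in place of code of your own. Each camera call takes 0.05 s, during which the arm holds its last target. There are 200 camera calls.

## Working session

There is one attempt and no reset: what is moved stays moved. The work goes in short steps, Python scripts to look and compute and a shell command to move; the robot and the scene stay as the last step left them, time stands still between calls to the robot, and variables do not carry over. Pictures are saved under pics/ and viewed, at most 12 in all, crops included, and the job is handed in when it is done.

```bash
ls; mkdir -p pics
cat > h.py <<'E'
import numpy as np, cv2, json
from plant import arm
def snap(name,fn):
    c=arm.camera(name); cv2.imwrite(f'pics/{fn}.png',c['color'][:,:,::-1])
    d={k:(np.array(v).tolist()) for k,v in c.items() if k!='color'}
    json.dump(d,open(f'pics/{fn}.json','w')); return c
def ray(fn,u,v):
    d=json.load(open(f'pics/{fn}.json')); R=cv2.Rodrigues(np.array(d['rvec']))[0]; t=np.array(d['tvec']).ravel()
    r=R.T@np.array([(u-d['cx'])/d['fx'],(v-d['cy'])/d['fy'],1]); return -R.T@t, r/np.linalg.norm(r)
def atz(fn,u,v,z):
    o,r=ray(fn,u,v); return (o+r*(z-o[2])/r[2]).round(1)
def tri(*obs):
    A=np.zeros((3,3));b=np.zeros(3)
    for fn,u,v in obs:
        o,r=ray(fn,u,v);P=np.eye(3)-np.outer(r,r);A+=P;b+=P@o
    x=np.linalg.solve(A,b); return x.round(1),[round(float(np.linalg.norm((np.eye(3)-np.outer(ray(*o)[1],ray(*o)[1]))@(x-ray(*o)[0]))),1) for o in obs]
def proj(fn,p):
    d=json.load(open(f'pics/{fn}.json')); K=np.array([[d['fx'],0,d['cx']],[0,d['fy'],d['cy']],[0,0,1.]])
    return cv2.projectPoints(np.array(p,float).reshape(-1,3),np.array(d['rvec']),np.array(d['tvec']),K,None)[0].reshape(-1,2).round(1)
def crop(fn,u0,v0,w,h,s,out):
    im=cv2.imread(f'pics/{fn}.png')[v0:v0+h,u0:u0+w]; cv2.imwrite(f'pics/{out}.png',cv2.resize(im,None,fx=s,fy=s,interpolation=cv2.INTER_CUBIC))
E
python3 - <<'E'
from h import *
a=snap('scene','s0');b=snap('top','t0');c=snap('wrist','w0')
cv2.imwrite('pics/st0.png',cv2.resize(np.vstack([a['color'],b['color']])[:,:,::-1],(400,600)) )
s=arm.read_state();print(s['time_s'],s['tcp_pos'],s['ee_rot'],s['force'])
E
```

```text
pics
0.15 [218.76128009 585.26637038 230.86026385] [-1.33340089e-04  1.77948752e-01  9.84039659e-01 -4.16752127e-04] [ 0.17447144 -0.24038349 -0.24606137]
```

View pics/s0.png

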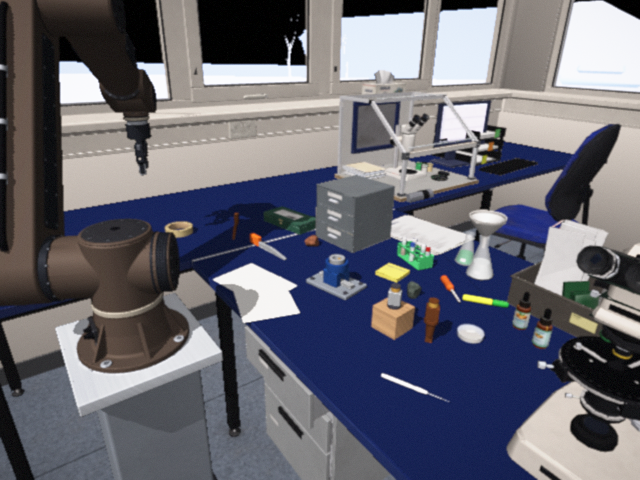

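View pics/t0.png

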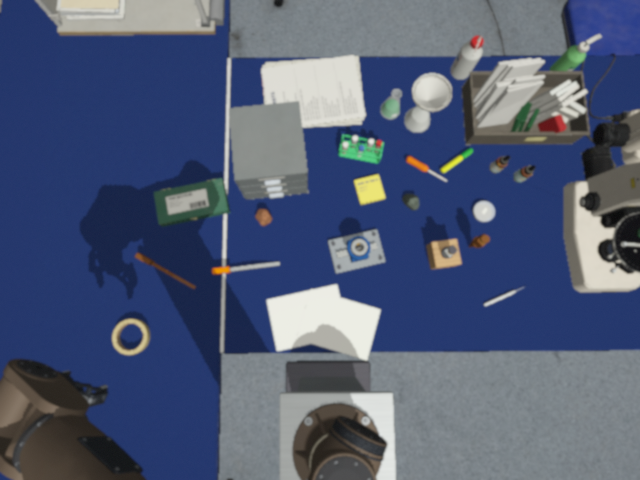

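The top view shows these candidates:
- **Arbor:** the grey one in the holder at (447,252). The brown upright look-alike is at (481,241).
- **Drift:** orange handle at (221,270), tip at (280,263). The brown look-alike runs (137,256)–(195,287), and the orange screwdriver is at (417,163).
- **Stand:** (358,250).
- **Rocks and dish:** rocks at (411,200) and (264,215), dish at (484,211).

Next, one close crop to check the choice.

Run:
```python
from h import *
t=cv2.imread('pics/t0.png');s=cv2.imread('pics/s0.png')
f=lambda im,u,v,w,h,k:cv2.resize(im[v:v+h,u:u+w],None,fx=k,fy=k,interpolation=cv2.INTER_CUBIC)
A=f(t,205,225,100,60,4);B=f(t,320,225,150,60,4)
C=f(s,240,225,50,37,4*2);C=f(s,240,225,100,75,4);D=f(s,300,245,150,75,4)
cv2.imwrite('pics/c1.png',cv2.resize(np.vstack([np.hstack([A,B]),np.hstack([C,D])]),(800,432)))
for n,p in dict(stand=(358,247),arb=(447,252),drifth=(221,270),tip=(280,264)).items(): print(n,atz('t0',*p,0),atz('t0',*p,90))
```

```text
stand [563.2 -71.3   0. ] [549.8 -61.7  90. ]
arb [ 546.5 -334.4    0. ] [ 534.3 -306.7   90. ]
drifth [497.4 333.3   0. ] [488.5 315.1  90. ]
tip [514.  159.9   0. ] [504.  153.6  90. ]
```

View pics/c1.png

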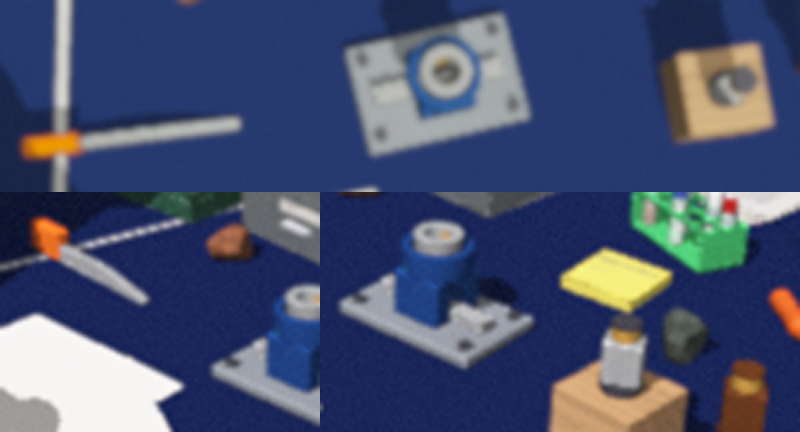

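The crop confirms the choices: grey steel arbor with brass bit in the holder (the brown copy is to its right), stand with a grey-rimmed nose, and the drift with its tip toward the stand.

Run:
```python
from h import *
T=lambda x,y:('t0',205+x/3.2,225+y/3.2) if x<320 else ('t0',305+100*0+ (x-320)/3.2+15,225+y/3.2)
S=lambda x,y:('s0',240+x/3.2,225+(y-192)/3.2) if x<320 else ('s0',300+(x-320)/3.2,245+(y-192)/3.2)
print('nose',tri(T(443,70),S(437,233)))
print('brass top',tri(T(743,78),S(626,322)))
print('holder corners top', [atz(*T(*p),62) for p in [(660,52),(760,42),(775,127),(678,142)]])
print('tip',tri(T(240,124),S(146,300)))
print('handle',tri(T(22,145),S(33,220)), 'bladeroot',tri(T(78,142),S(66,245)))
print('base',[atz(*T(*p),8) for p in [(345,45),(502,12),(530,118),(373,156)]])
s=arm.read_state()
from scipy.spatial.transform import Rotation as R
q=s['ee_rot'];M=R.from_quat([q[1],q[2],q[3],q[0]]).as_matrix();print(M.round(3))
d=json.load(open('pics/w0.json'));Rc=cv2.Rodrigues(np.array(d['rvec']))[0];c=-Rc.T@np.array(d['tvec']).ravel()
print('cam in tool',M.T@(c-s['tcp_pos']), (Rc@M).round(2),d['fx'],d['cx'])
```

```text
nose (array([551.1, -63.5,  88. ]), [0.7, 0.7])
brass top (array([ 537.5, -312.3,  118.4]), [0.1, 0.1])
holder corners top [array([ 569.2, -258.3,   62. ]), array([ 577.6, -347.3,   62. ]), array([ 501.9, -355.9,   62. ]), array([ 489.3, -270.1,   62. ])]
tip (array([515.2, 159.1,   4.1]), [1.0, 1.0])
handle (array([492.1, 354.2,  30.1]), [1.7, 1.7]) bladeroot (array([500.2, 304.4,  15.9]), [3.1, 3.1])
base [array([586.3,  18.3,   8. ]), array([ 616.4, -127.7,    8. ]), array([ 517.4, -150.3,    8. ]), array([483.5,  -6. ,   8. ])]
[[-0.937  0.35  -0.   ]
 [ 0.35   0.937 -0.001]
 [ 0.    -0.001 -1.   ]]
cam in tool [ 7.00484782e+01  2.51163959e-02 -1.42093813e+02] [[-0.    1.   -0.  ]
 [-0.96 -0.   -0.28]
 [-0.28  0.    0.96]] 416.9094318058875 314.36121296784376
```

```bash
cat >> h.py <<'E'
from scipy.spatial.transform import Rotation as Ro
def tool():
    s=arm.read_state();q=s['ee_rot'];M=Ro.from_quat([q[1],q[2],q[3],q[0]]).as_matrix()
    return s,M,np.degrees(np.arctan2(M[1,0],M[0,0]))
def plan(*goals):
    s,M,y=tool()
    for g in goals:
        d=M.T@(np.array(g[:3])-s['tcp_pos'])/250; a=-((g[3]-y+180)%360-180)/360
        print('row',d.round(3),round(a,4))
def show():
    s,M,y=tool();print('t',round(s['time_s'],2),'tcp',np.round(s['tcp_pos'],1),'yaw',round(y,1),'F',np.round(s['force'],1),'T',np.round(s['torque'],2),'w',round(s['gripper_width'],3),'gf',s['gripper_force'],'j',np.round(s['joint_pos'],2))
E
python3 -c "
from h import *
plan((330,480,260,130),(497,300,260,97))"
```

```text
row [-0.564 -0.239 -0.116] 0.0819
row [-1.442 -0.679 -0.116] 0.1736
```

```bash
python3 -m creep '[-0.25,-0.12,-0.06,0.03,-0.5,-0.24,-0.12,0.06,-0.72,-0.34,-0.12,0.09,-0.95,-0.45,-0.12,0.12,-1,-0.47,-0.12,0.14]' 1; python3 -c "
from h import *
show();plan((497,300,260,97))"
```

```text
time_s: 0.78
tcp_pos: [413.6, 385.6, 261.3]
ee_rot: [0.0, 0.583, 0.812, -0.0]
force: [0.4, -0.0, 0.1]
gripper_width: 0.999
gripper_force: 0.0
t 0.78 tcp [413.6 385.6 261.3] yaw 108.7 F [ 0.4 -0.   0.1] T [ 0.   -0.01 -0.04] w 0.999 gf 0.0 j [ 0.63  0.38  1.67 -0.    1.1   0.31]
row [-0.431  0.206  0.005] 0.0324
```

```bash
python3 -m creep '[-0.2,0.1,0,0.016,-0.4,0.19,0,0.032,-0.43,0.206,0,0.032,-0.43,0.206,0,0.032]'; python3 -c "
from h import *
snap('wrist','w1');show();plan((541,-40,280,102))
print(proj('w1',[[492,354,34],[515.2,159,0]]))"
```

```text
time_s: 1.27
tcp_pos: [495.7, 302.9, 261.1]
ee_rot: [-0.0, 0.659, 0.752, -0.0]
force: [0.4, 0.5, -0.1]
gripper_width: 1.002
gripper_force: 0.0
t 1.32 tcp [495.2 303.5 261.2] yaw 97.6 F [0.8 0.4 0.9] T [-0.   -0.01  0.04] w 1.001 gf 0.0 j [0.44 0.4  1.63 0.   1.11 0.3 ]
row [-1.386e+00 -1.000e-03 -7.600e-02] -0.0122
[[317.6 138.2]
 [314.5 324.3]]
```

```bash
python3 -m creep '[-0.25,0,-0.02,0,-0.5,0,-0.05,0,-0.75,0,-0.08,0,-0.99,0,-0.08,-0.01,-1,0.04,-0.08,-0.014]'; python3 -c "
from h import *
show();plan((541,-60,280,102),(541,-120,280,102))"
```

```text
time_s: 1.95
tcp_pos: [538.5, 54.7, 281.6]
ee_rot: [0.0, 0.625, 0.78, 0.0]
force: [-0.2, 0.9, -0.1]
gripper_width: 1.007
gripper_force: 0.0
t 1.95 tcp [538.5  54.7 281.6] yaw 102.6 F [-0.2  0.9 -0.1] T [-0.01 -0.04  0.06] w 1.007 gf 0.0 j [-0.02  0.32  1.7  -0.    1.12 -0.24]
row [-0.45  -0.09   0.007] 0.0016
row [-0.684 -0.142  0.007] 0.0016
```

```bash
python3 -m creep '[-0.23,-0.04,0,0,-0.45,-0.09,0,0,-0.45,-0.09,0,0,-0.45,-0.09,0,0]'; python3 -c "
from h import *
snap('wrist','w2');show();plan((537,-200,280,102),(540,-305,240,102))"
```

```text
time_s: 2.45
tcp_pos: [541.3, -56.5, 281.2]
ee_rot: [-0.0, 0.625, 0.781, 0.0]
force: [-0.0, 0.4, -0.1]
gripper_width: 1.001
gripper_force: 0.0
t 2.5 tcp [541.3 -56.2 281.3] yaw 102.7 F [-0.2  0.  -0.7] T [-0.   -0.02 -0.01] w 1.001 gf 0.0 j [-0.23  0.33  1.69  0.    1.13 -0.45]
row [-0.557 -0.144  0.005] 0.0021
row [-0.97  -0.224  0.165] 0.0021
```

```bash
python3 -m creep '[-0.25,0,0,0,-0.5,-0.05,0,0,-0.75,-0.13,0.05,0,-0.95,-0.17,0.12,0,-0.95,-0.17,0.12,0]'; python3 -c "
from h import *
snap('wrist','w3');show()
print(proj('w3',[[537.5,-312,121],[538,-312,62]]),proj('w2',[[551,-63.5,90]]))
a,b,c=[cv2.imread(f'pics/w{i}.png') for i in (1,2,3)]
f=lambda im,u,v:cv2.resize(im[v:v+300,u:u+200],None,fx=1.33,fy=1.33,interpolation=cv2.INTER_CUBIC)
cv2.imwrite('pics/c2.png',np.hstack([f(a,215,80),f(b,215,90),f(c,215,80)]))"
```

```text
time_s: 3.12
tcp_pos: [551.7, -300.4, 249.3]
ee_rot: [-0.001, 0.626, 0.78, -0.0]
force: [0.0, 0.1, 0.6]
gripper_width: 0.997
gripper_force: 0.0
t 3.17 tcp [ 551.9 -298.7  250.2] yaw 102.6 F [-0.7  0.5 -0.7] T [0.02 0.03 0.  ] w 1.005 gf 0.0 j [-0.6   0.48  1.53  0.    1.14 -0.82]
[[290.  236.4]
 [294.8 216.4]] [[323.5 215.7]]
```

View pics/c2.png

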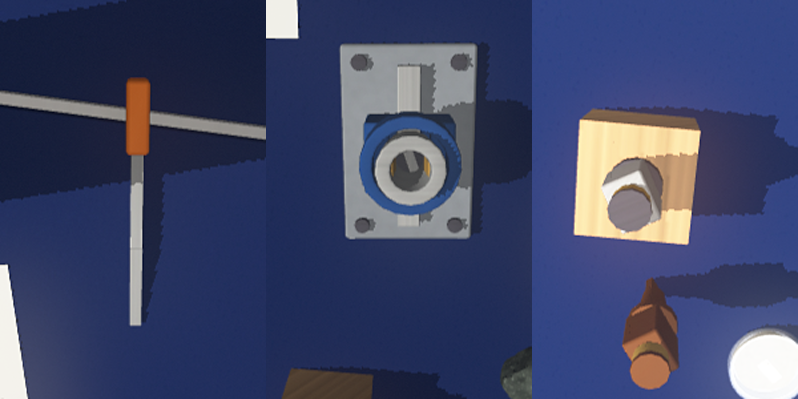

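The panels show the following:
- **Drift:** handle centre (138,116), tip (136,325).
- **Stand:** nose centre (410,171), rail ends (409,66) and (410,226), and a slanted light strip inside the bore near (411,163), which is a hint of the tang slot.
- **Arbor:** brass top at (629,208), with a flat-sided block below it.

I'll enlarge the bore and the arbor.

Run:
```python
from h import *
P=lambda x,y:('w1',215+x/1.33,80+y/1.33) if x<266 else (('w2',215+(x-266)/1.33,90+y/1.33) if x<532 else ('w3',215+(x-532)/1.33,80+y/1.33))
print('handle ctr',atz(*P(138,116),34),'top corners y',[atz(*P(*p),34) for p in [(126,79),(150,79),(126,155),(150,155)]])
print('root',atz(*P(137,185),17),'tip',atz(*P(136,325),2))
print('nose',atz(*P(410,171),91),tri(P(410,171),('t0',358.4,246.9),('s0',336.6,257.8)))
a=atz(*P(409,66),24);b=atz(*P(410,226),24);print('rail',a,b,np.degrees(np.arctan2(*(a-b)[1::-1])),np.linalg.norm(a-b),(a+b)/2)
L=[P(340,45),P(476,38),P(470,237),P(347,239)];c=[atz(*p,8) for p in L];print('base',c)
print('brass',atz(*P(629,208),121))
cv2.imwrite('pics/c3.png',np.hstack([cv2.resize(cv2.imread('pics/w2.png')[180:260,280:360],None,fx=5,fy=5,interpolation=cv2.INTER_CUBIC),cv2.resize(cv2.imread('pics/w3.png')[185:265,250:330],None,fx=5,fy=5,interpolation=cv2.INTER_CUBIC)]))
```

```text
handle ctr [496.3 329.5  34. ] top corners y [array([485.4, 352.1,  34. ]), array([500.8, 354.2,  34. ]), array([491.8, 302.5,  34. ]), array([507.9, 304.6,  34. ])]
root [502.7 278.7  17. ] tip [518.  160.4   2. ]
nose [551.2 -65.7  91. ] (array([550.9, -64.6,  88.8]), [1.6, 1.8, 0.3])
rail [538.5  -7.5  24. ] [ 566.  -123.3   24. ] 103.35904753014731 119.02054444506629 [552.25 -65.4   24.  ]
base [array([486.9,  -4.8,   8. ]), array([581.7,  21.6,   8. ]), array([ 616.4, -127.3,    8. ]), array([ 521. , -150.5,    8. ])]
brass [ 536.1 -312.3  121. ]
```

View pics/c3.png

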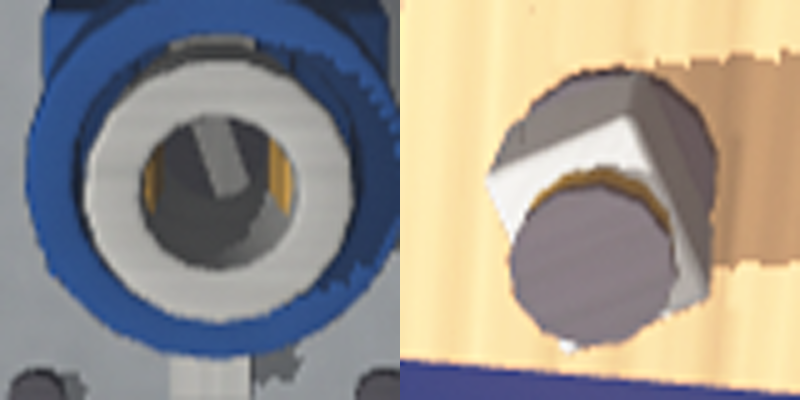

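The bore shows the tang slot as a stripe with edges (192,122)→(218,195) and (225,120)→(248,180). The arbor's block corners are at (487,177), (630,115) and (710,300), so its long side is the steep one.

Run:
```python
from h import *
ang=lambda a,b:np.degrees(np.arctan2(*(a-b)[1::-1])).round(1)
c=[atz('w3',250+(x-400)/5,185+y/5,106) for x,y in [(487,177),(630,115),(710,300),(570,348)]]
print(c,ang(c[1],c[2]),np.linalg.norm(c[1]-c[2]),ang(c[1],c[0]),np.linalg.norm(c[1]-c[0]),'ctr',(c[0]+c[2])/2)
print('ellipse collar/brass',atz('w3',250+193/5,185+262/5,121))
for z in (38,53): 
  for e in [((192,122),(218,195)),((225,120),(248,180))]:
    p=[atz('w2',280+x/5,180+y/5,z) for x,y in e]; print(z,p,ang(p[0],p[1]))
plan((536.5,-312,200,126),(536.5,-312,150,126))
```

```text
[array([ 519.6, -308.4,  106. ]), array([ 537.5, -295.2,  106. ]), array([ 554.2, -319.3,  106. ]), array([ 536.1, -330.8,  106. ])] 124.7 29.320641193534676 36.4 22.240728405337784 ctr [ 536.9  -313.85  106.  ]
ellipse collar/brass [ 536.7 -312.9  121. ]
38 [array([547.7, -65.7,  38. ]), array([555.7, -78.4,  38. ])] 122.2
38 [array([553.7, -63.9,  38. ]), array([560.5, -74.3,  38. ])] 123.2
53 [array([546.8, -62.7,  53. ]), array([554.5, -74.9,  53. ])] 122.3
53 [array([552.6, -61. ,  53. ]), array([559.2, -70.9,  53. ])] 123.7
row [-0.039 -0.072  0.201] -0.065
row [-0.039 -0.071  0.401] -0.065
```

```bash
python3 -m creep '[-0.04,-0.075,0.1,-0.03,-0.04,-0.075,0.3,-0.06,-0.04,-0.075,0.4,-0.064,-0.04,-0.075,0.4,-0.064,-0.04,-0.075,0.4,-0.064]'; python3 -c "
from h import *
snap('wrist','w4');show();plan((536.7,-313,75,125.5))
print(proj('w4',[[536.7,-313,121]]));crop('w4',160,0,320,400,1.5,'c4')"
```

```text
time_s: 3.8
tcp_pos: [536.6, -312.0, 152.9]
ee_rot: [0.001, 0.456, 0.89, -0.0]
force: [-0.4, -0.3, 1.0]
gripper_width: 1.003
gripper_force: 0.0
t 3.85 tcp [ 536.6 -312.4  153. ] yaw 125.7 F [-0.4  0.   0.1] T [-0.01 -0.01 -0.06] w 0.997 gf 0.0 j [-0.63  0.57  1.65  0.    0.92 -1.26]
row [-0.002 -0.001  0.312] 0.0006
[[312.5 279.6]]
```

View pics/c4.png

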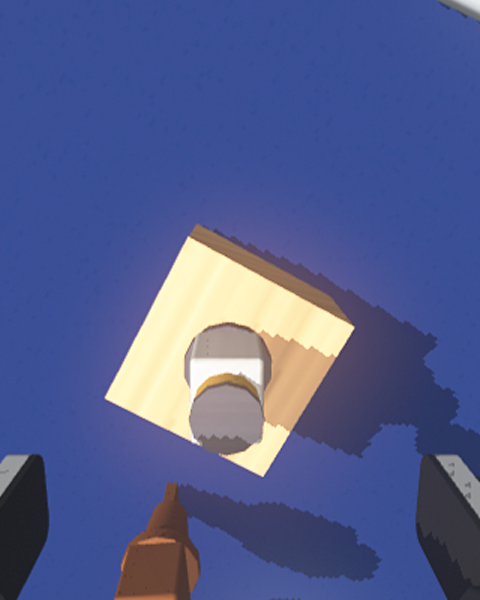

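```bash
python3 -m creep '[-0.002,-0.001,0.15,0,-0.002,-0.001,0.27,0,-0.002,-0.001,0.312,0,-0.002,-0.001,0.312,0]' && python3 -m creep '[0,0,0,0,0,0,0,0,0,0,0,0,0,0,0,0,0,0,0,0]' -1 80; python3 -c "
from h import *
show()"
```

```text
time_s: 4.35
tcp_pos: [536.0, -313.6, 74.0]
ee_rot: [0.0, 0.457, 0.89, 0.0]
force: [-0.5, 0.1, -0.5]
gripper_width: 0.999
gripper_force: 0.0
time_s: 4.97
tcp_pos: [535.8, -313.7, 73.9]
ee_rot: [0.0, 0.457, 0.89, -0.0]
force: [-1.0, 0.5, 5.0]
gripper_width: 0.269
gripper_force: 78.4
t 4.97 tcp [ 535.8 -313.7   73.9] yaw 125.7 F [-1.   0.5  5. ] T [0.11 0.22 0.01] w 0.269 gf 78.38050603866577 j [-0.64  0.67  1.71  0.    0.76 -1.26]
```

```bash
python3 -m creep '[0,0,-0.05,0,0,0,-0.2,0,0,0,-0.4,0,0,0,-0.48,0,0,0,-0.48,0]'; python3 -c "
from h import *
show();plan((551.6,-65.5,190,122.8))"
```

```text
time_s: 5.6
tcp_pos: [535.9, -313.7, 195.1]
ee_rot: [0.001, 0.457, 0.89, -0.0]
force: [0.7, 0.6, -3.0]
gripper_width: 0.27
gripper_force: 78.4
t 5.6 tcp [ 535.9 -313.7  195.1] yaw 125.7 F [ 0.7  0.6 -3. ] T [-0.05  0.01  0.05] w 0.27 gf 78.42932939529419 j [-0.64  0.52  1.61  0.    1.01 -1.26]
row [0.77  0.63  0.019] 0.0079
```

```bash
python3 -m creep '[0.18,0.14,0,0,0.37,0.3,0,0.004,0.56,0.46,0,0.008,0.74,0.61,0,0.008,0.77,0.63,0,0.008]'; python3 -m creep '[0,0,0,0]';  python3 -c "
from h import *
snap('wrist','w5');snap('scene','s5');snap('top','t5');show();plan((551.6,-65.5,175,122.8))
a=cv2.imread('pics/w5.png')[150:450,170:470];b=cv2.resize(cv2.imread('pics/s5.png')[160:300,270:410],(300,300));cv2.imwrite('pics/c5.png',cv2.resize(np.hstack([a,b]),None,fx=1.33,fy=1.33))
print(proj('w5',[[551.6,-65.5,91]]))"
```

```text
time_s: 6.22
tcp_pos: [550.7, -62.0, 192.1]
ee_rot: [-0.001, 0.477, 0.879, -0.0]
force: [-0.8, 0.8, -3.1]
gripper_width: 0.265
gripper_force: 78.8
time_s: 6.35
tcp_pos: [551.1, -65.0, 192.5]
ee_rot: [-0.001, 0.478, 0.878, -0.0]
force: [-0.4, -0.3, -1.9]
gripper_width: 0.271
gripper_force: 78.8
t 6.5 tcp [551.3 -66.5 192.9] yaw 122.7 F [-0.4 -0.4 -1.3] T [ 0.01 -0.02  0.01] w 0.268 gf 78.82724404335022 j [-0.24  0.44  1.78 -0.    0.93 -0.81]
row [0.003 0.003 0.071] -0.0003
[[314.2 236.4]]
```

View pics/c5.png

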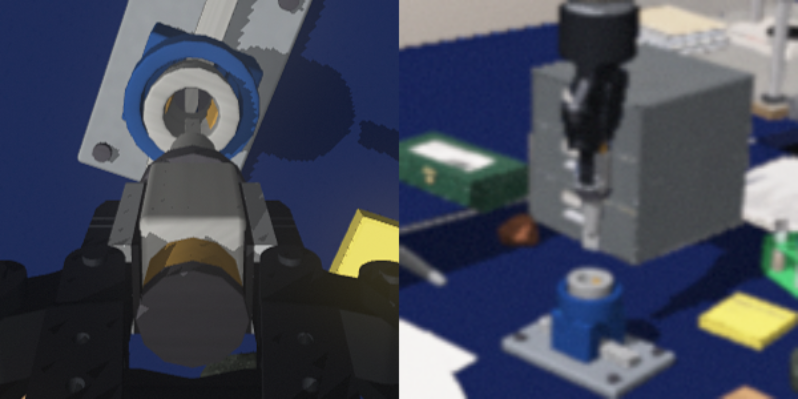

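The bore, with its slot upright in the image, sits at about (191,112) in the crop. The tang is aligned with it. Descending in steps.

```bash
python3 -m creep '[0.006,0.001,0.05,0,0.006,0.001,0.11,0,0.006,0.001,0.14,0,0.006,0.001,0.14,0,0.006,0.001,0.14,0]'; python3 -m creep '[0,0,0.04,0,0,0,0.06,0,0,0,0.08,0,0,0,0.1,0,0,0,0.1,0]';python3 -c "
from h import *
show();plan((551.2,-64.8,120,122.8))"
```

```text
time_s: 7.12
tcp_pos: [551.0, -64.0, 158.5]
ee_rot: [0.0, 0.479, 0.878, 0.0]
force: [-0.7, 0.5, -1.6]
gripper_width: 0.269
gripper_force: 78.8
time_s: 7.75
tcp_pos: [550.6, -63.9, 132.9]
ee_rot: [-0.0, 0.479, 0.878, -0.0]
force: [0.6, -0.6, -2.1]
gripper_width: 0.268
gripper_force: 78.8
t 7.75 tcp [550.6 -63.9 132.9] yaw 122.8 F [ 0.6 -0.6 -2.1] T [-0.   -0.03  0.01] w 0.268 gf 78.82914662361145 j [-0.23  0.51  1.84  0.    0.79 -0.81]
row [-0.004 -0.     0.051] -0.0001
```

```bash
python3 -m creep '[-0.003,0,0.016,0,-0.003,0,0.032,0,-0.003,0,0.04,0,-0.003,0,0.048,0,-0.003,0,0.048,0]'; python3 -m creep '[0,0,0.008,0,0,0,0.014,0,0,0,0.02,0,0,0,0.02,0]';python3 -c "
from h import *
show()"
```

```text
time_s: 8.38
tcp_pos: [551.2, -64.6, 121.2]
ee_rot: [-0.0, 0.479, 0.878, 0.0]
force: [1.2, 0.0, -2.5]
gripper_width: 0.27
gripper_force: 78.8
time_s: 8.88
tcp_pos: [551.0, -64.5, 116.1]
ee_rot: [-0.0, 0.479, 0.878, -0.0]
force: [-1.1, -0.5, -1.8]
gripper_width: 0.269
gripper_force: 78.7
t 8.88 tcp [551.  -64.5 116.1] yaw 122.8 F [-1.1 -0.5 -1.8] T [-0.05  0.13 -0.01] w 0.269 gf 78.66513133049011 j [-0.24  0.54  1.85  0.    0.75 -0.81]
```

```bash
python3 -m creep '[0,0,0.008,0,0,0,0.016,0,0,0,0.024,0,0,0,0.024,0]';python3 -c "
from h import *
show()"
```

```text
time_s: 9.38
tcp_pos: [550.9, -64.5, 110.0]
ee_rot: [-0.0, 0.479, 0.878, -0.0]
force: [-2.5, -0.8, -1.6]
gripper_width: 0.27
gripper_force: 78.8
t 9.38 tcp [550.9 -64.5 110. ] yaw 122.8 F [-2.5 -0.8 -1.6] T [-0.08  0.62  0.01] w 0.27 gf 78.76919031143188 j [-0.24  0.55  1.85  0.    0.74 -0.81]
```

```bash
python3 -m creep '[0.001,-0.003,0.004,0.006,0.001,-0.003,0.008,-0.006,0.001,-0.003,0.011,0.006,0.001,-0.003,0.014,-0.006,0.001,-0.003,0.014,0]';python3 -c "
from h import *
show()"
```

```text
time_s: 10.0
tcp_pos: [550.6, -64.7, 106.8]
ee_rot: [0.0, 0.479, 0.878, 0.0]
force: [-1.6, 0.5, -1.4]
gripper_width: 0.27
gripper_force: 78.7
t 10.0 tcp [550.6 -64.7 106.8] yaw 122.7 F [-1.6  0.5 -1.4] T [0.1  0.32 0.04] w 0.27 gf 78.74186038970947 j [-0.24  0.55  1.86  0.    0.73 -0.81]
```

```bash
python3 -m creep '[0.0,-0.002,0.004,0.006,0,-0.002,0.006,-0.006,0,-0.002,0.008,0.006,0,-0.002,0.01,-0.006,0,-0.002,0.01,0]';python3 -c "
from h import *
show()"
```

```text
time_s: 10.62
tcp_pos: [550.6, -65.1, 104.7]
ee_rot: [0.001, 0.479, 0.878, 0.0]
force: [-0.2, 0.2, 2.1]
gripper_width: 0.27
gripper_force: 79.2
t 10.62 tcp [550.6 -65.1 104.7] yaw 122.7 F [-0.2  0.2  2.1] T [0.05 0.04 0.05] w 0.27 gf 79.24696326255798 j [-0.24  0.55  1.86  0.    0.73 -0.81]
```

```bash
python3 -m creep '[0,0,0.003,0.008,0,0,0.005,-0.008,0,0,0.007,0.008,0,0,0.007,-0.008,0,0,0.007,0]'; python3 -m creep '[0,0,0.002,0.008,0,0,0.004,-0.008,0,0,0.004,0.008,0,0,0.005,-0.008,0,0,0.005,0]';python3 -c "
from h import *
show()"
```

```text
time_s: 11.25
tcp_pos: [550.6, -65.2, 103.1]
ee_rot: [0.001, 0.479, 0.878, 0.0]
force: [-0.7, 0.5, 3.2]
gripper_width: 0.27
gripper_force: 79.4
time_s: 11.88
tcp_pos: [550.6, -65.2, 101.9]
ee_rot: [0.001, 0.479, 0.878, 0.0]
force: [-1.6, -0.2, 2.9]
gripper_width: 0.268
gripper_force: 79.5
t 11.88 tcp [550.6 -65.2 101.9] yaw 122.7 F [-1.6 -0.2  2.9] T [0.06 0.13 0.09] w 0.268 gf 79.51520204544067 j [-0.24  0.56  1.86  0.    0.72 -0.81]
```

```bash
python3 -m creep '[0,0,0.002,0.008,0,0,0.004,-0.008,0,0,0.005,0.008,0,0,0.005,-0.008,0,0,0.005,0]'; python3 -m creep '[0,0,0.002,0.008,0,0,0.004,-0.008,0,0,0.005,0.008,0,0,0.005,-0.008,0,0,0.005,0]';python3 -c "
from h import *
show()"
```

```text
time_s: 12.5
tcp_pos: [550.8, -65.3, 101.0]
ee_rot: [0.001, 0.479, 0.878, 0.0]
force: [-1.6, -0.3, 9.8]
gripper_width: 0.266
gripper_force: 80.1
time_s: 13.12
tcp_pos: [550.8, -65.3, 100.2]
ee_rot: [0.001, 0.479, 0.878, 0.0]
force: [-2.9, -0.3, 13.3]
gripper_width: 0.268
gripper_force: 80.8
t 13.12 tcp [550.8 -65.3 100.2] yaw 122.7 F [-2.9 -0.3 13.3] T [0.02 0.6  0.16] w 0.268 gf 80.82401990890503 j [-0.24  0.56  1.86 -0.    0.71 -0.81]
```

```bash
python3 -m creep '[0,0,0.002,0.01,0,0,0.003,-0.01,0,0,0.004,0.01,0,0,0.004,-0.01,0,0,0.004,0]'; python3 -c "
from h import *
show();snap('wrist','w6');snap('scene','s6')"; python3 -m creep '[0,0,0.002,0.01,0,0,0.003,-0.01,0,0,0.003,0]'; python3 -c "
from h import *
show()"
```

```text
time_s: 13.75
tcp_pos: [550.9, -65.4, 99.5]
ee_rot: [0.002, 0.479, 0.878, 0.0]
force: [-3.8, -0.4, 18.2]
gripper_width: 0.269
gripper_force: 81.3
t 13.75 tcp [550.9 -65.4  99.5] yaw 122.7 F [-3.8 -0.4 18.2] T [-0.07  0.82  0.26] w 0.269 gf 81.34777307510376 j [-0.24  0.56  1.86 -0.    0.71 -0.81]
time_s: 14.22
tcp_pos: [550.9, -65.5, 99.0]
ee_rot: [0.002, 0.479, 0.878, 0.0]
force: [-4.7, -0.3, 20.3]
gripper_width: 0.264
gripper_force: 81.8
t 14.22 tcp [550.9 -65.5  99. ] yaw 122.8 F [-4.7 -0.3 20.3] T [-0.07  1.01  0.27] w 0.264 gf 81.78605318069458 j [-0.24  0.56  1.86 -0.    0.71 -0.81]
```

```bash
python3 -m creep '[0,0,-0.008,0,0,0,-0.013,0,0,0,-0.013,0]'; python3 -m creep '[0,0,0,0,0,0,0,0,0,0,0,0,0,0,0,0]' 1; python3 -c "
from h import *
show();snap('wrist','w7');snap('scene','s7')
a=cv2.resize(cv2.imread('pics/w7.png')[130:430,220:420],(400,600));b=cv2.resize(cv2.imread('pics/s7.png')[220:310,305:365],(400,600),interpolation=cv2.INTER_CUBIC);cv2.imwrite('pics/c7.png',np.hstack([a,b]))"
```

```text
time_s: 14.6
tcp_pos: [550.9, -65.4, 101.3]
ee_rot: [0.001, 0.48, 0.878, 0.0]
force: [-2.0, -1.7, 8.2]
gripper_width: 0.267
gripper_force: 80.0
time_s: 15.1
tcp_pos: [550.0, -65.0, 100.2]
ee_rot: [-0.0, 0.479, 0.878, 0.0]
force: [0.4, -0.0, -0.5]
gripper_width: 1.003
gripper_force: 0.0
t 15.1 tcp [550.  -65.  100.2] yaw 122.8 F [ 0.4 -0.  -0.5] T [-0.02  0.   -0.04] w 1.003 gf 0.0 j [-0.24  0.56  1.86  0.    0.72 -0.81]
```

View pics/c7.png

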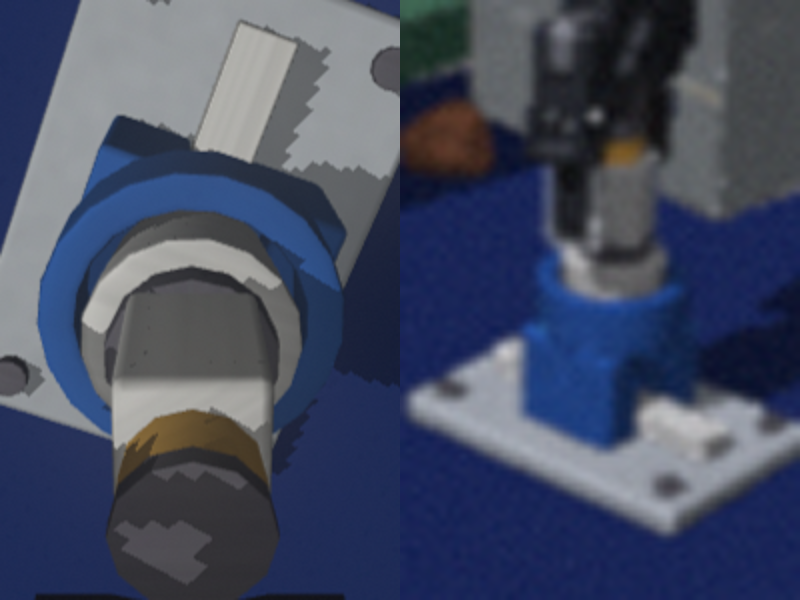

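The arbor's collar sits flush on the nose with no visible gap, so it is home. The fingers are clear of it. Next: up and over to the drift.

```bash
python3 -m creep '[0,0,-0.1,0,0,0,-0.3,0,0,0,-0.4,0,0,0,-0.4,0,0,0,-0.4,0]'; python3 -c "
from h import *
print(proj('w7',[[551,-65.2,150]]))
show();plan((540,100,195,110),(510,270,170,97.3))"
```

```text
time_s: 15.82
tcp_pos: [549.6, -64.9, 199.4]
ee_rot: [-0.001, 0.479, 0.878, -0.0]
force: [-0.3, 0.1, 0.2]
gripper_width: 1.003
gripper_force: 0.0
[[316.2 398.8]]
t 15.82 tcp [549.6 -64.9 199.4] yaw 122.8 F [-0.3  0.1  0.2] T [-0.05  0.01  0.01] w 1.003 gf 0.0 j [-0.24  0.43  1.77  0.    0.94 -0.81]
row [0.575 0.325 0.018] 0.0355
row [1.212 0.592 0.118] 0.0708
```

```bash
python3 -m creep '[0.2,0.11,0,0.02,0.42,0.21,0,0.04,0.64,0.31,0,0.06,0.86,0.41,0.05,0.07,1,0.5,0.1,0.07]'; python3 -c "
from h import *
show();plan((496.3,329.5,125,97.3))"
```

```text
time_s: 16.45
tcp_pos: [518.5, 215.1, 173.8]
ee_rot: [-0.001, 0.659, 0.752, -0.001]
force: [0.2, -0.6, -0.5]
gripper_width: 0.997
gripper_force: 0.0
t 16.45 tcp [518.5 215.1 173.8] yaw 97.6 F [ 0.2 -0.6 -0.5] T [ 0.   -0.02  0.  ] w 0.997 gf 0.0 j [0.28 0.47 1.78 0.   0.89 0.14]
row [ 0.465 -0.027  0.195] 0.0008
```

```bash
python3 -m creep '[0.22,-0.012,0.08,0,0.42,-0.025,0.16,0,0.465,-0.027,0.2,0.001,0.465,-0.027,0.2,0.001,0.465,-0.027,0.2,0.001]'; python3 -c "
from h import *
snap('wrist','w8');show();plan((496.3,329.5,5,97.3));crop('w8',120,60,400,400,1.5,'c8')
print(proj('w8',[[496.3,329.5,34],[518,160.4,2]]))"
```

```text
time_s: 17.08
tcp_pos: [498.2, 326.1, 125.5]
ee_rot: [0.0, 0.662, 0.75, -0.0]
force: [0.6, 0.2, -0.4]
gripper_width: 0.997
gripper_force: 0.0
t 17.12 tcp [498.3 326.  125.8] yaw 97.1 F [-0.3 -0.6 -0.1] T [ 0.   -0.04 -0.01] w 0.998 gf 0.0 j [ 0.47  0.57  1.74 -0.    0.83  0.34]
row [ 0.015 -0.007  0.483] -0.0004
[[311.3 234.1]
 [312.7 435.8]]
```

View pics/c8.png

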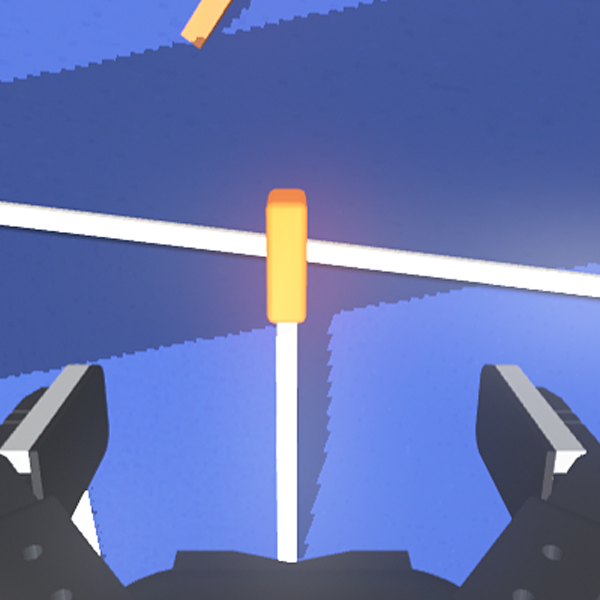

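Handle top centre is at (286,262) in the crop, as predicted, and the blade runs straight down the image. Descending to grip.

```bash
python3 -m creep '[0.015,-0.007,0.2,0,0.015,-0.007,0.38,0,0.015,-0.007,0.45,0,0.015,-0.007,0.476,0,0.015,-0.007,0.476,0]' && python3 -m creep '[0,0,0,0,0,0,0,0,0,0,0,0,0,0,0,0,0,0,0,0]' -1 80; python3 -c "
from h import *
show()"
```

```text
time_s: 17.75
tcp_pos: [496.1, 330.7, 7.3]
ee_rot: [0.0, 0.661, 0.75, 0.001]
force: [0.8, 0.6, -0.5]
gripper_width: 0.997
gripper_force: 0.0
time_s: 18.38
tcp_pos: [495.7, 330.8, 6.7]
ee_rot: [0.0, 0.661, 0.75, 0.0]
force: [-0.1, -0.5, 6.0]
gripper_width: 0.174
gripper_force: 78.7
t 18.38 tcp [495.7 330.8   6.7] yaw 97.2 F [-0.1 -0.5  6. ] T [-0.    0.11 -0.01] w 0.174 gf 78.7288498878479 j [0.48 0.75 1.8  0.   0.59 0.35]
```

```bash
python3 -m creep '[0,0,-0.08,0,0,0,-0.2,0,0,0,-0.2,0,0,0,-0.2,0]'; python3 -c "
from h import *
show();plan((494.9,173.2,50,103.3));print(atz('t0',264,215,15),atz('t0',411,200,15))"
```

```text
time_s: 18.88
tcp_pos: [495.2, 330.5, 55.6]
ee_rot: [-0.0, 0.661, 0.75, -0.0]
force: [-0.1, 0.7, -1.1]
gripper_width: 0.172
gripper_force: 78.0
t 18.88 tcp [495.2 330.5  55.6] yaw 97.2 F [-0.1  0.7 -1.1] T [0.05 0.02 0.  ] w 0.172 gf 78.0459988117218 j [0.48 0.67 1.78 0.   0.69 0.35]
row [-0.624 -0.08   0.023] -0.0169
[658.7 207.1  15. ] [ 701.8 -231.3   15. ]
```

```bash
python3 -m creep '[-0.2,-0.02,0,-0.005,-0.4,-0.04,0,-0.01,-0.57,-0.07,0.01,-0.017,-0.624,-0.08,0.023,-0.017,-0.624,-0.08,0.023,-0.017]'; python3 -m creep '[0,0,0,0]'; python3 -c "
from h import *
snap('wrist','w9');snap('top','t9');show();plan((494.9,173.2,32.5,103.3))
a=cv2.resize(cv2.imread('pics/w9.png')[80:480,180:460],(420,600));b=cv2.resize(cv2.imread('pics/t9.png')[210:310,260:390-66],(380,600),interpolation=cv2.INTER_CUBIC)
cv2.imwrite('pics/c9.png',cv2.resize(cv2.imread('pics/t9.png')[215:285,270:400],(800,431),interpolation=cv2.INTER_CUBIC))
print(proj('t9',[[551.2-s*.23,-65.2+s*.973,24+4] for s in (0,75,140)]))"
```

```text
time_s: 19.5
tcp_pos: [495.1, 173.0, 49.8]
ee_rot: [-0.0, 0.621, 0.784, -0.0]
force: [-0.2, 0.3, -0.4]
gripper_width: 0.174
gripper_force: 78.1
time_s: 19.62
tcp_pos: [495.4, 174.4, 50.3]
ee_rot: [-0.0, 0.62, 0.785, 0.0]
force: [0.1, 0.3, -2.3]
gripper_width: 0.17
gripper_force: 78.1
t 19.73 tcp [495.3 174.5  50.5] yaw 103.4 F [ 0.3 -0.5 -2. ] T [ 0.05  0.08 -0.01] w 0.17 gf 78.05365920066833 j [ 0.21  0.61  1.96  0.    0.56 -0.02]
row [-0.005 -0.003  0.072] 0.0003
[[357.  249.7]
 [331.9 255.7]
 [310.1 261. ]]
```

View pics/c9.png

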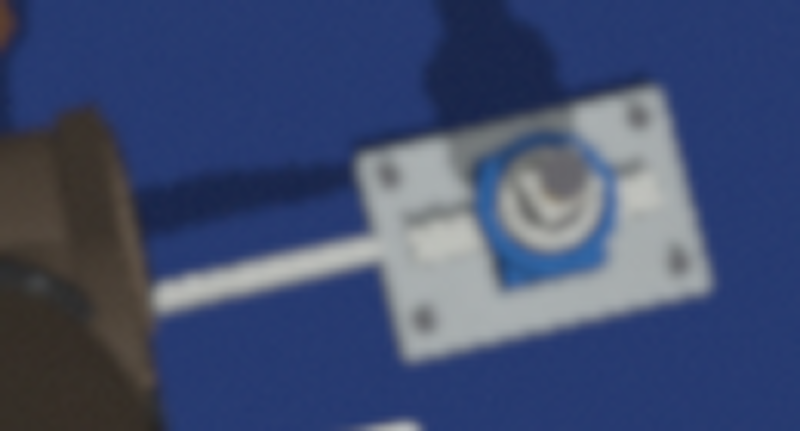

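Blade and rail are collinear: tip at (380,250), rail end at (412,235) in the crop. Lowering, then feeding in slowly.

```bash
python3 -m creep '[-0.005,-0.003,0.035,0,-0.005,-0.003,0.07,0,-0.005,-0.003,0.07,0]'; python3 -m creep '[-0.04,0,0,0,-0.08,0,0,0,-0.12,0,0,0,-0.16,0,0,0,-0.16,0,0,0]'; python3 -c "
from h import *
snap('wrist','w10');snap('top','t10');show()
s,M,y=tool();d=np.array([.23,-.973]);p=s['tcp_pos'][:2]-np.array([551.2,-65.2]);print('s',p@d,'lat',p@np.array([.973,.23]))"
```

```text
time_s: 20.1
tcp_pos: [494.4, 172.1, 32.1]
ee_rot: [-0.001, 0.62, 0.784, -0.001]
force: [-0.8, -0.3, -0.5]
gripper_width: 0.172
gripper_force: 78.1
time_s: 20.72
tcp_pos: [504.3, 132.3, 33.1]
ee_rot: [0.0, 0.621, 0.784, 0.0]
force: [0.5, 0.5, -1.4]
gripper_width: 0.172
gripper_force: 78.1
t 20.82 tcp [504.1 133.   33.1] yaw 103.3 F [ 0.3 -0.4 -1.2] T [ 0.01  0.04 -0.  ] w 0.175 gf 78.05851578712463 j [ 0.13  0.64  1.98  0.    0.52 -0.1 ]
s -203.66891851932164 lat -0.2597081702856761
```

```bash
python3 -m creep '[0,0,0.004,0,0,0,0.007,0,0,0,0.009,0,0,0,0.009,0]'; python3 -c "
from h import *
show()"
```

```text
time_s: 21.32
tcp_pos: [504.0, 133.2, 30.8]
ee_rot: [-0.0, 0.62, 0.785, 0.0]
force: [-0.4, 0.1, -1.3]
gripper_width: 0.169
gripper_force: 78.1
t 21.32 tcp [504.  133.2  30.8] yaw 103.3 F [-0.4  0.1 -1.3] T [ 0.02 -0.   -0.01] w 0.169 gf 78.06670546531677 j [ 0.13  0.65  1.98  0.    0.51 -0.1 ]
```

```bash
python3 -m creep '[0,0,0.002,0,-0.04,0,0.002,0,-0.08,0,0.002,0,-0.12,0,0.002,0,-0.12,0,0.002,0]'; python3 -c "
from h import *
show()
s,M,y=tool();d=np.array([.23,-.973]);p=s['tcp_pos'][:2]-np.array([551.2,-65.2]);print('s',p@d,'lat',p@np.array([.973,.23]))"
```

```text
time_s: 21.95
tcp_pos: [511.3, 102.9, 30.3]
ee_rot: [0.0, 0.621, 0.784, 0.0]
force: [0.3, -0.1, 0.2]
gripper_width: 0.171
gripper_force: 78.2
t 21.95 tcp [511.3 102.9  30.3] yaw 103.3 F [ 0.3 -0.1  0.2] T [-0.27 -0.02  0.  ] w 0.171 gf 78.21242094039917 j [ 0.07  0.65  1.98 -0.    0.51 -0.16]
s -172.78398859056458 lat -0.17579447935523634
```

```bash
python3 -m creep '[-0.03,0,0,0,-0.06,0,0,0,-0.08,0,0,0,-0.09,0,0,0,-0.09,0,0,0]'; python3 -m creep '[-0.015,0,0,0,-0.03,0,0,0,-0.045,0,0,0,-0.06,0,0,0,-0.06,0,0,0]'; python3 -c "
from h import *
show()
s,M,y=tool();d=np.array([.23,-.973]);p=s['tcp_pos'][:2]-np.array([551.2,-65.2]);print('s',p@d,'lat',p@np.array([.973,.23]))"
```

```text
time_s: 22.58
tcp_pos: [516.3, 81.8, 30.3]
ee_rot: [0.0, 0.62, 0.784, 0.0]
force: [0.0, -1.1, 1.3]
gripper_width: 0.173
gripper_force: 78.3
time_s: 23.2
tcp_pos: [519.6, 67.5, 30.6]
ee_rot: [-0.0, 0.62, 0.784, 0.0]
force: [-1.0, 3.7, 5.9]
gripper_width: 0.174
gripper_force: 79.2
t 23.2 tcp [519.6  67.5  30.6] yaw 103.3 F [-1.   3.7  5.9] T [ 0.47  0.21 -0.06] w 0.174 gf 79.1872501373291 j [ 0.    0.65  1.98  0.    0.52 -0.23]
s -136.3999839071443 lat -0.21261643802035943
```

```bash
python3 -m creep '[-0.012,0,-0.001,0,-0.024,0,-0.002,0,-0.036,0,-0.002,0,-0.048,0,-0.002,0,-0.048,0,-0.002,0]'; python3 -c "
from h import *
show()
s,M,y=tool();d=np.array([.23,-.973]);p=s['tcp_pos'][:2]-np.array([551.2,-65.2]);print('s',p@d,'lat',p@np.array([.973,.23]))"
```

```text
time_s: 23.82
tcp_pos: [522.1, 55.7, 30.7]
ee_rot: [-0.0, 0.62, 0.784, -0.0]
force: [-1.7, 1.6, 2.2]
gripper_width: 0.17
gripper_force: 78.5
t 23.82 tcp [522.1  55.7  30.7] yaw 103.3 F [-1.7  1.6  2.2] T [ 0.36  0.19 -0.03] w 0.17 gf 78.5098135471344 j [-0.02  0.65  1.97  0.    0.52 -0.25]
s -124.33619229713555 lat -0.45471397195914753
```

```bash
python3 -m creep '[-0.012,0,0,0,-0.024,0,0,0,-0.036,0,0,0,-0.048,0,0,0,-0.048,0,0,0]'; python3 -m creep '[-0.012,0,0,0,-0.024,0,0,0,-0.036,0,0,0,-0.048,0,0,0,-0.048,0,0,0]';python3 -c "
from h import *
show()
s,M,y=tool();d=np.array([.23,-.973]);p=s['tcp_pos'][:2]-np.array([551.2,-65.2]);print('s',p@d,'lat',p@np.array([.973,.23]))"
```

```text
time_s: 24.45
tcp_pos: [525.3, 43.6, 30.8]
ee_rot: [0.0, 0.62, 0.784, 0.0]
force: [0.0, -0.4, 0.3]
gripper_width: 0.17
gripper_force: 78.3
time_s: 25.08
tcp_pos: [528.0, 32.1, 30.8]
ee_rot: [0.0, 0.62, 0.784, 0.0]
force: [0.1, -0.1, -1.0]
gripper_width: 0.172
gripper_force: 78.2
t 25.07 tcp [528.   32.1  30.8] yaw 103.3 F [ 0.1 -0.1 -1. ] T [-0.01 -0.02  0.  ] w 0.172 gf 78.18434357643127 j [-0.06  0.65  1.96 -0.    0.53 -0.3 ]
s -99.97869424640892 lat -0.17049587185091442
```

```bash
python3 -m creep '[-0.012,0,0,0,-0.024,0,0,0,-0.034,0,0.001,0,-0.034,0,0.001,0]'; python3 -m creep '[0,0,0,0,0,0,0,0,0,0,0,0,0,0,0,0]' 0 20;python3 -c "
from h import *
show();plan((531,20,120,103.3))"
```

```text
time_s: 25.58
tcp_pos: [530.1, 23.8, 30.7]
ee_rot: [0.0, 0.62, 0.784, 0.0]
force: [-0.1, 0.2, 1.5]
gripper_width: 0.174
gripper_force: 78.5
time_s: 26.08
tcp_pos: [529.9, 24.2, 30.5]
ee_rot: [-0.0, 0.62, 0.784, 0.0]
force: [-0.4, 0.8, 0.1]
gripper_width: 0.498
gripper_force: 0.0
t 26.07 tcp [529.9  24.2  30.5] yaw 103.3 F [-0.4  0.8  0.1] T [-0.04  0.01  0.04] w 0.498 gf 0.0 j [-0.08  0.65  1.96  0.    0.53 -0.31]
row [-0.017  0.    -0.358] 0.0001
```

```bash
python3 -m creep '[0,0,-0.05,0,0,0,-0.2,0,0,0,-0.4,0,0.2,0,-0.6,0,0.2,0,-0.6,0]'; python3 -m creep '[0.2,0,0,0,0.4,0,0,0,0.4,0,0,0]'; python3 -c "
from h import *
snap('wrist','w11');snap('scene','s11');snap('top','t11');show()
a=cv2.resize(cv2.imread('pics/s11.png')[215:311,290:386],(600,600),interpolation=cv2.INTER_CUBIC)
b=cv2.resize(cv2.imread('pics/t11.png')[215:290,290:400],(400,273),interpolation=cv2.INTER_CUBIC);c=cv2.resize(cv2.imread('pics/w11.png'),(400,300))
a=cv2.resize(a,(400,573));cv2.imwrite('pics/c11.png',np.hstack([a,np.vstack([b,c])]))"
```

```text
time_s: 26.7
tcp_pos: [518.7, 74.4, 184.1]
ee_rot: [0.002, 0.619, 0.785, 0.002]
force: [-0.0, -0.7, 0.5]
gripper_width: 0.5
gripper_force: 0.0
time_s: 27.08
tcp_pos: [494.3, 172.0, 180.3]
ee_rot: [-0.0, 0.619, 0.786, -0.0]
force: [0.1, 0.4, 0.3]
gripper_width: 0.499
gripper_force: 0.0
t 27.23 tcp [495.4 169.4 180.3] yaw 103.3 F [ 0.6 -0.6  0.5] T [ 0.02 -0.03  0.04] w 0.5 gf 0.0 j [ 0.2   0.41  1.86 -0.    0.87 -0.03]
```

View pics/c11.png

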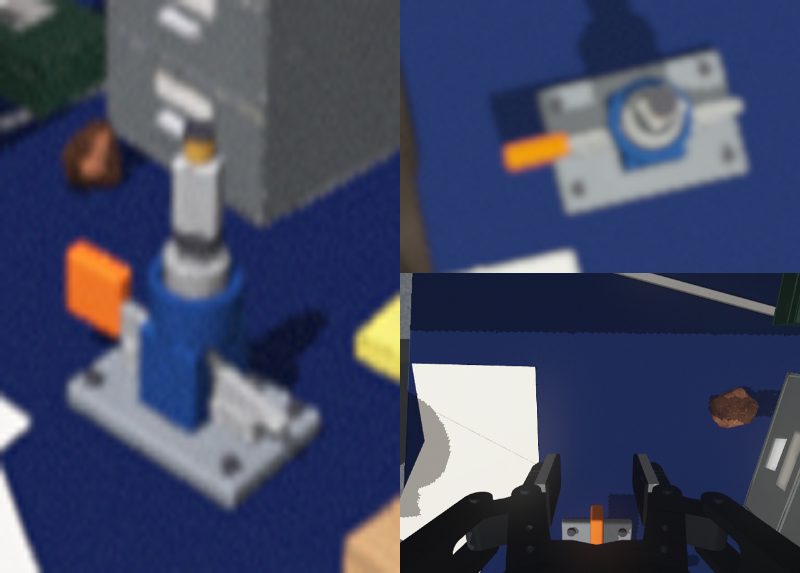

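Run:
```python
from h import *
t=atz('t11',384.3,243.3,26);print(t,(t[:2]-[551.2,-65.2])@np.array([.23,-.973]))
print('top',tri(('t11',361.5,241.7),('s11',290+200/4.167,215+128/5.97)))
h=atz('t11',290+135/3.636,215+153/3.636,58);print('handle',h,(h[:2]-[551.2,-65.2])@np.array([.23,-.973]))
```

```text
[ 569.7 -145.3   26. ] 82.1923
top (array([554.1, -64.2, 154.3]), [0.2, 0.2])
handle [526.4  22.8  58. ] -91.32800000000002
```

```bash
python3 -c "
from h import *
print(arm.hand_in())"
```

```text
the job is handed in; nothing more can be done
None
```

The job is handed in at about 27 s. The arbor was pressed home and let go, then lifted loose by the drift; the last pictures show it upright with the drift lying in the slot, tip about 77 mm past the axis (70 needed).

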